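# Shut the drawer of a dental light-curing unit and start its medium cycle

## Task

The impression tray in the light-curing unit is ready to be cured: gently push the unit's drawer fully home, then start the medium cycle by pressing the middle one of the three round keys on the sloping panel lightly with the fingertips, and take the hand away. The other keys, the work in the drawer and the things standing about are left alone, and nothing is picked up.

Things in the scene. Friction and masses are not known exactly. Their poses are not given: they have to be found in the camera images.
- unit: Light-curing unit: fixed light grey box 220 wide, 260 deep, 112 high (mm, here and below). Origin: centre of its underside, on the bench. Its x runs level from front to back, y to its left as the robot sees it, z up. Front face at x = -130. Over the drawer a panel slopes up and back from 82 high at x = -130 to 112 high at x = -20, 15.3 degrees from level; behind it the top is flat.
- drawer (a joint): The unit's drawer, m: 0 = fully home (its front flush with the unit's face, against a hard stop), grows as it comes out towards the robot along the unit's -x; starts 0.085 to 0.11 out. No spring or catch: it stays where it is left; about 2 N move it slowly.
- drawer_front (a point): Middle of the front face of the drawer's grey finger ledge: the point to push, along the unit's +x. 62 above the bench. Ledge 90 wide, 10 high, 12 proud of the drawer front, which is 196 wide and reaches from 14 to 76 above the bench. Moves with the drawer; when home it is at x = -142, y = 0 of the unit. Axes as the unit's.
- drawer_floor (a point): Centre of the drawer's inner floor, 20 above the bench. The floor measures 165 (along x) by 176 (y); side and rear walls 18 high. Moves with the drawer.
- work_mid (a point): The work: a grey plaster cast with a pink resin impression tray on it, 65 x 62 x 33 high, 0.14 kg, standing loose on the drawer floor. The point is on its upright axis, 16 above its underside; z is up while it stands. It rides with the drawer and may slide if the drawer is slammed.
- key_medium_top (a point): Centre of the top of the key to press (medium cycle), the middle of the three round keys on the sloping panel. 16 diameter, 9 proud of the panel; z points square out of the panel, leaning 15.3 degrees from vertical towards the unit's -x; it goes in along -z. At rest at x = -96, y = +16, z = 101 of the unit. The round keys and the oblong stop key form one row along y.
- key_medium (a joint): Travel of the medium key, m: 0 at rest, 0.005 fully in (hard stop). A spring returns it: 1 N starts it, 5 N holds it fully in; in the last millimetres of travel, 3 mm and beyond, it counts as pressed.
- key_short_top (a point): Centre of the top of the left-hand round key (short cycle), y = +54 of the unit, the same shape as the medium key. To be left alone.
- key_short (a joint): Travel of the short key, m: 0 at rest, 0.005 fully in.
- key_long_top (a point): Centre of the top of the right-hand round key (long cycle), y = -22 of the unit, the same shape as the medium key. To be left alone.
- key_long (a joint): Travel of the long key, m: 0 at rest, 0.005 fully in.
- key_stop_top (a point): Centre of the top of the oblong stop key, 15 by 28 (long way along y), y = -70 of the unit, far right of the row. To be left alone.
- key_stop (a joint): Travel of the stop key, m: 0 at rest, 0.005 fully in.
- cast_a: Loose yellow plaster cast of a jaw with ivory teeth, 62 x 61 x 26 high, lying on the flat rear top of the unit; origin at its underside. To be left alone.
- cast_b: Loose yellow plaster cast with two teeth missing, 62 x 61 x 30 high, on the bench left of the drawer; origin at its underside. To be left alone.
- dropper: Loose yellow dropper bottle, 28 diameter, 75 high, on the bench right of the drawer; origin at its underside. To be left alone.
- resin_jar: Loose white screw-top jar, 56 diameter, 62 high, right of the unit; origin at its underside. To be left alone.
- spray: Loose aluminium spray can, 50 diameter, 170 high, left of the unit, beside the middle of its depth; origin at its underside. To be left alone.
- bowl: Loose dark green mixing bowl, 100 diameter, 55 high, left of the unit; origin at its underside. To be left alone.
- wax_knife: Loose wax knife, 150 long, 10 thick, lying on the bench in front of and to the right of the drawer; origin at its underside. To be left alone.
There are look-alikes about, which are no part of the job. What is shaped like the part that bears work_mid but blue is not meant.

How it is judged (in metres and radians):
On the way, in this order (a step that is already met when the one before it is completed fails the run):
1. the drawer is pushed fully home (value of joint drawer below 0.003 m), for 0.2 s.
2. the medium key is pressed with the fingertips, the drawer being home (value of joint key_medium above 0.003 m and contact force between the fingers and key_medium above 0.3 N and value of joint drawer below 0.003 m), for 0.1 s.
At the end, for the whole second after the job is handed in: The drawer is home (within 3 mm), the medium key has been pressed (3 mm or more) with the drawer home and has sprung back (within 1 mm), the other keys are up, the work stands upright on the drawer floor inside its walls, and every bystander is within 20 mm of where it was (value of joint drawer below 0.003 m and value of joint each of key_medium, key_short, key_long, key_stop below 0.001 m and x of work_mid in the frame of drawer_floor between -0.06 and 0.06 m and y of work_mid in the frame of drawer_floor between -0.065 and 0.065 m and z of work_mid in the frame of drawer_floor between 0.008 and 0.024 m and angle between work_mid's own z axis and vertical below 0.15 rad and distance of each of cast_a, cast_b, dropper, resin_jar, spray, bowl, wax_knife from where it was at the start of the episode below 0.02 m); the robot touches nothing.
It fails at once if another key is pressed (2 mm or more) (value of joint any of key_short, key_long, key_stop above 0.002 m).
It fails at once if the medium key is pressed while the drawer is still out (value of joint key_medium above 0.002 m and value of joint drawer above 0.006 m).
It fails at once if a key is leaned on with more than 25 N, or the drawer rammed with more than 40 N (contact force between the fingers and key_medium above 25 N or contact force between the fingers and key_short above 25 N or contact force between the fingers and key_long above 25 N or contact force between the fingers and key_stop above 25 N or contact force between the fingers and drawer above 40 N).
It fails at once if the work in the drawer is touched by the fingers, lifted or tipped (contact force between the fingers and work above 1 N or z of work_mid in the frame of drawer_floor above 0.03 m or angle between work_mid's own z axis and vertical above 0.3 rad).
It fails at once if a bystander is lifted, knocked over or shifted by more than 20 mm (distance of any of cast_a, cast_b, dropper, resin_jar, spray, bowl, wax_knife from where it was at the start of the episode above 0.02 m).
It also fails if it takes over 48 s, if anything falls off the work surface, if the arm or the gripper's body presses on something with over 40 N, if the wrist force passes 120 N, or if a joint passes its speed limit or range.

## Robot

A 6-joint arm with a two-finger parallel gripper is mounted at the origin on the work surface. World frame = base frame: x ahead of the robot, y to its left, z up, the work surface at z = 0. Lengths are in mm, angles in rad, forces in N, time in s.
With the tool pointing down it reaches from about 275 to 775 mm from the base axis. Payload 14.6 kg.
Tool frame: the origin (TCP) lies at the very end of the fingers, on their centre line; the grasp point (between the pads) lies 19 mm behind it; z points along the fingers, y is the line along which they close (so a half turn about z gives the same grasp; the last joint's range is limited). The gripper opens to 85 mm and grips with 20 to 120 N. Pads are 22 mm wide; open, the fingers measure 114 mm over their backs; the gripper's body (76 mm by 85 mm) begins 54 mm behind the grasp point. The pads swing forward as they close: fully open they stand 13 mm farther back than shut.
Start: joints at [1.167, 0.263, -0.048, 1.259, 0, 1.415], TCP at [129.281, 508.837, 231.278] pointing down, gripper open.
Joint ranges: [-2.65, 2.65], [-0.89, 1.7], [-1.18, 1.37], [-2.13, 2.11], [-1.35, 1.29], [-3.14, 3.14]. Speed limits (rad/s): [1.89, 1.89, 2.57, 2.79, 3.14, 3.14].

## Interface

Orientations are given as [roll, pitch, yaw] about the fixed x, y, z axes, in that order (R = Rz(yaw) Ry(pitch) Rx(roll)).
In Python, from station import arm, optics, ticket gives the robot as it stands.
- The arm moves only by the shell command python3 -m creep 'ROWS' [FORCE]. ROWS is JSON, one flat list of numbers, 7 for each row, row after row: the shift along the world's x, y, z in m, then the turn, a rotation vector about the world's x, y, z in degrees, then the finger opening in m, from 0 to 0.0854. In form: [x, y, z, wx, wy, wz, hand, x, y, z, wx, wy, wz, hand, ...]. A call has 1 to 12 rows; each row shifts and turns the commanded pose from where the row before left it; what a row does not reach is not made up. A row lasts 1/10 s, in which the tool goes at most 50 mm and 8.59 degrees, less where a joint would pass 70% of its speed; a pose out of reach is approached as far as the arm can. A call is refused whole if a number of a shift passes 0.05 or a number of a turn 8.59, either way. A call with a gripper value outside its range is refused whole. The fingers move at their own pace and stop on an object; FORCE is the grip in N (left out, the last holds). Time passes only in rows, so rows that do not move let the fingers close. It gives the time, the measured TCP pose, the force, the opening and the grip force at its end, in the units of the state.
- arm.get_state(): the state, without advancing time (a new reading comes with each control period).
- optics.camera(name): name is "scene" or "top" or "wrist"; returns a dict with "frame" (384x512x3 uint8, red, green, blue), "K" (3x3 intrinsics, pixels), "eye" and "attitude" of the camera in the world; the wrist camera has in their place "tool_from_camera" (4x4, takes a point from camera to tool coordinates, whose origin is the TCP and whose axes are the flange's). Camera axes: x right, y up, looking along -z (the intrinsics and any distortion apply to the point x, -y, -z); pixel columns grow to the right and rows downward; lengths in mm; the calibration is good to about 2 mm. A picture is of the moment at which its call begins: read the wrist's pose just before it. There is no depth.
- ticket.finish_job(): hands the job in; it is judged then, once.
The state is a dict: "time_s": time; "joints": joint angles; "qd": joint speeds; "joint_torque": joint torques, N m; "eef_pos": TCP position; "tcp_rot": TCP orientation; "ft_force": force on the tool from outside, world axes, zero at the start; "moment": the same for the moment, N m; "finger_gap": finger opening in mm; "grip_force": force on a finger pad.
Only numpy, scipy, OpenCV 4.12 (cv2) and the standard library are available. Lean on these libraries where they do the work, as an engineer would, in place of code of your own. Each camera call takes 0.05 s, during which the arm holds its last target. There are 200 camera calls.

## Working session

There is one attempt and no reset: what is moved stays moved. The work goes in short steps, Python scripts to look and compute and a shell command to move; the robot and the scene stay as the last step left them, time stands still between calls to the robot, and variables do not carry over. Pictures are saved under pics/ and viewed, at most 10 in all, crops included, and the job is handed in when it is done.

```bash
mkdir -p pics; python3 - <<'E'
from station import arm,optics
import cv2,numpy as np,json
s=arm.get_state();print(s['eef_pos'],s['tcp_rot'],s['time_s'])
for n in('scene','top'):
    c=optics.camera(n);cv2.imwrite(f'pics/{n}0.png',c['frame'][:,:,::-1])
    print(n,{k:(np.round(v,4).tolist() if not isinstance(v,dict) else v) for k,v in c.items() if k!='frame'})
E
```

```text
[129.19866199 508.57616315 230.83779875] [-3.14056437e+00 -1.43306771e-04  2.89272639e+00] 0.0
scene {'K': [[384.7274, 0.0, 253.6328], [0.0, 384.7274, 193.6659], [0.0, 0.0, 1.0]], 'eye': [1149.1673, -261.8792, 771.7397], 'attitude': [0.7522, -0.015, 1.1849]}
top {'K': [[399.577, 0.0, 256.3652], [0.0, 399.577, 189.4594], [0.0, 0.0, 1.0]], 'eye': [470.6868, -16.9962, 1133.8573], 'attitude': [0.0944, -0.012, -1.5989]}
```

View pics/top0.png

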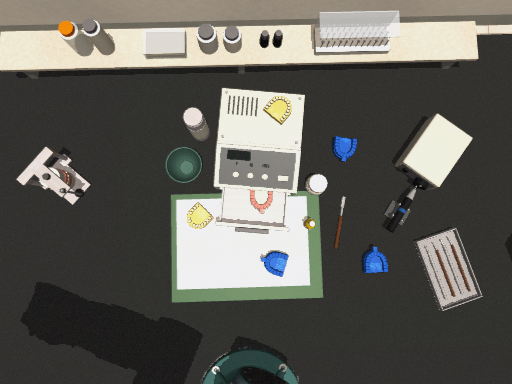

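View pics/scene0.png

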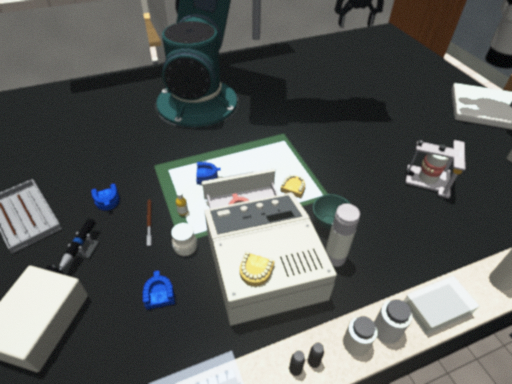

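Top view: the unit is at about (258,140) with its drawer towards the robot (ledge about (252,230)). Round keys are at about (236,175), (250,176) and (265,177), with the oblong stop key at (283,178). The middle round key (250,176) is the medium one. The red/pink work in the drawer is at (261,197); the blue look-alikes are out on the bench. I'll confirm in an enlarged crop.

```bash
cat > h.py <<'E'
import numpy as np
from scipy.spatial.transform import Rotation as R
def ray(c,uv):
    K=c['K'];d=np.array([(uv[0]-K[0,2])/K[0,0],-(uv[1]-K[1,2])/K[1,1],-1.])
    return np.array(c['eye']),R.from_euler('xyz',c['attitude']).as_matrix()@d
def onz(c,uv,z):
    e,d=ray(c,uv);return e+d*(z-e[2])/d[2]
def pix(c,p):
    q=R.from_euler('xyz',c['attitude']).as_matrix().T@(np.array(p)-c['eye']);K=c['K']
    return K[0,0]*q[0]/-q[2]+K[0,2],K[1,2]+K[1,1]*q[1]/q[2]
E
python3 - <<'E'
from station import optics
import cv2,numpy as np
from h import *
c=optics.camera('top');f=c['frame'][:,:,::-1].copy()
cr=cv2.resize(f[80:245,205:315],None,fx=3.6,fy=3.6,interpolation=cv2.INTER_CUBIC)
cv2.imwrite('pics/crop.png',cr)
g=f[160:192,212:305].max(2)
hsv=cv2.cvtColor(f,cv2.COLOR_BGR2HSV)
m=np.zeros(f.shape[:2],np.uint8);m[165:188,222:292]=(f[165:188,222:292].min(2)>140)*255
n,l,st,ce=cv2.connectedComponentsWithStats(m)
for i in range(1,n):
    print(st[i],ce[i],onz(c,ce[i],101).round(1))
E
```

```text
[232 171   7   7  31] [235.19354839 174.        ] [610.   21.9 101. ]
[247 173   7   5  29] [249.79310345 175.        ] [606.4 -16.  101. ]
[261 174   7   6  33] [264.33333333 176.42424242] [601.7 -53.8 101. ]
[277 175  12   6  55] [282.49090909 177.8       ] [ 596.8 -101.   101. ]
[222 184  44   4  99] [237.64646465 186.11111111] [578.2  16.3 101. ]
```

View pics/crop.png

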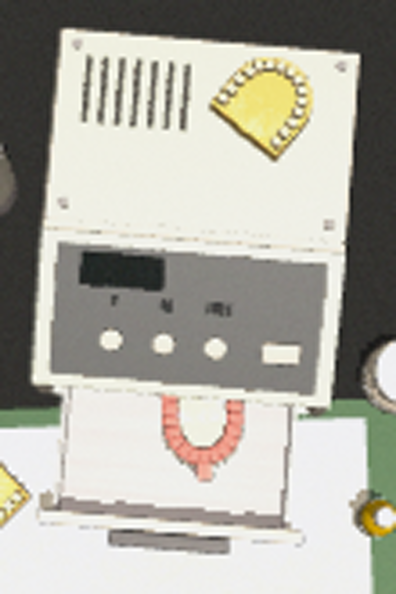

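The crop confirms it: the three round keys sit at crop (111,340), (163,344) and (215,349), the oblong stop key at (281,354). The middle round one is medium, and it measures (606,-16). The pink work is in the drawer, and the ledge is at crop (169,541). Unit yaw is about -6.1°, with its origin near (700,-42). I'll move in front of the ledge with the fingers shut.

```bash
python3 -m creep '[0.02,-0.035,0,0,0,0.7,0, 0.02,-0.035,0,0,0,0.7,0, 0.02,-0.035,0,0,0,0.7,0, 0.02,-0.035,0,0,0,0.7,0, 0.02,-0.035,0,0,0,0.7,0, 0.02,-0.035,0,0,0,0.7,0, 0.02,-0.035,0,0,0,0.7,0, 0.02,-0.035,0,0,0,0.7,0, 0.02,-0.035,0,0,0,0.7,0, 0.02,-0.035,0,0,0,0.6,0, 0.02,-0.035,0,0,0,0.6,0, 0.02,-0.035,0,0,0,0.6,0]' 20
python3 -m creep '[0.02,-0.035,0,0,0,0,0, 0.02,-0.035,0,0,0,0,0, 0.015,-0.03,0,0,0,0,0, 0,0,0,0,0,0,0, 0,0,0,0,0,0,0]'
python3 - <<'E'
from station import optics,arm
import cv2,numpy as np
from h import *
s=arm.get_state();print(s['eef_pos'],s['tcp_rot'],s['time_s'],s['ft_force'])
c=optics.camera('wrist');cv2.imwrite('pics/w1.png',c['frame'][:,:,::-1]);print(c['K'],c['tool_from_camera'])
E
```

```text
time_s: 1.35
eef_pos: [369.7, 87.2, 231.3]
tcp_rot: [3.142, 0.0, 3.034]
ft_force: [0.8, 0.9, -0.3]
finger_gap: -0.2
grip_force: 0.0
time_s: 1.85
eef_pos: [424.1, -11.5, 231.0]
tcp_rot: [3.141, -0.001, 3.033]
ft_force: [0.4, -0.5, -0.8]
finger_gap: -0.2
grip_force: 0.0
[424.08914532 -11.48177049 230.98037062] [ 3.14135315e+00 -9.41836335e-04  3.03259204e+00] 1.85 [ 0.42707216 -0.50081504 -0.78766233]
[[278.54027984   0.         251.07587247]
 [  0.         278.54027984 189.59914167]
 [  0.           0.           1.        ]] [[ 2.71346942e-04  9.64722197e-01  2.63269841e-01  6.66584550e+01]
 [ 9.99999940e-01 -3.18306533e-04  1.35717985e-04 -6.64128403e-01]
 [ 2.14730663e-04  2.63269788e-01 -9.64722226e-01 -1.43383828e+02]
 [ 0.00000000e+00  0.00000000e+00  0.00000000e+00  1.00000000e+00]]
```

View pics/w1.png

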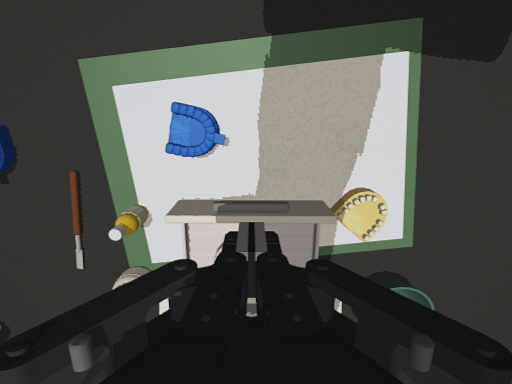

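The wrist view shows the drawer front edge-on at rows 200–220, with the grey ledge from (213,206) to (288,207) and its front edge at row 203. The shut fingertips are at about (252,230). Next I'll compute the ledge.

```bash
python3 - <<'E'
from station import optics,arm
import cv2,numpy as np
from h import *
s=arm.get_state();c=optics.camera('wrist');T=np.array(c['tool_from_camera']);K=c['K']
A=R.from_euler('xyz',s['tcp_rot']).as_matrix()
def w(u,v,z):
    d=A@T[:3,:3]@np.array([(u-K[0,2])/K[0,0],-(v-K[1,2])/K[1,1],-1.]);e=np.array(s['eef_pos'])+A@T[:3,3];return e+d*(z-e[2])/d[2]
print(w(213,203,67),w(288,204,67),w(250.5,203.5,67),w(250.5,203.5,57))
t=optics.camera('top');f=t['frame'];print(f[222:240,245].mean(1).round(),f[222:240,262].mean(1).round());
for r in(230,232,234):print(r,onz(t,(252,r),67))
E
```

```text
[452.1132913 -59.0012138  67.       ] [462.66001586  27.36734682  67.        ] [457.38403177 -15.83840385  67.        ] [460.62809508 -16.21020298  57.        ]
[47. 51. 51. 52. 57. 60. 60. 61. 65. 64. 67. 69. 72. 72. 70. 72. 75. 73.] [148.  42.  38.  43.  48.  49.  57.  55.  55.  60.  63.  62.  65.  68.
  66.  67.  70.  73.]
230 [463.5095026  -17.95850065  67.        ]
232 [458.22846753 -17.81527905  67.        ]
234 [452.95238567 -17.67219177  67.        ]
```

```bash
python3 -m creep '[0,0,-0.04,0,0,0,0, 0,0,-0.04,0,0,0,0, 0,0,-0.04,0,0,0,0, 0,0,-0.035,0,0,0,0, 0,0,-0.02,0,0,0,0, 0,0,-0.006,0,0,0,0, 0.007,-0.0015,0,0,0,0,0, 0.005,-0.001,0,0,0,0,0, 0.003,0,0,0,0,0,0, 0.003,0,0,0,0,0,0]'
python3 -m creep '[0.003,0,0,0,0,0,0, 0.003,-0.001,0,0,0,0,0, 0.003,0,0,0,0,0,0, 0.003,0,0,0,0,0,0, 0.003,-0.001,0,0,0,0,0, 0.003,0,0,0,0,0,0, 0.003,0,0,0,0,0,0, 0.003,-0.001,0,0,0,0,0]'
```

```text
time_s: 3.0
eef_pos: [443.2, -13.8, 51.0]
tcp_rot: [-3.141, 0.001, 3.034]
ft_force: [-0.6, 0.3, 0.3]
finger_gap: 0.4
grip_force: 0.0
time_s: 3.8
eef_pos: [466.5, -16.5, 50.2]
tcp_rot: [3.141, -0.0, 3.034]
ft_force: [-1.4, 1.9, 0.7]
finger_gap: -0.1
grip_force: 0.9
```

```bash
python3 -m creep '[0.004,0,0,0,0,0,0, 0.004,-0.001,0,0,0,0,0, 0.004,0,0,0,0,0,0, 0.004,-0.001,0,0,0,0,0, 0.004,0,0,0,0,0,0, 0.004,0,0,0,0,0,0, 0.004,-0.001,0,0,0,0,0, 0.004,0,0,0,0,0,0, 0.004,-0.001,0,0,0,0,0, 0.004,0,0,0,0,0,0, 0.004,0,0,0,0,0,0]'
python3 -m creep '[0.004,-0.001,0,0,0,0,0, 0.004,0,0,0,0,0,0, 0.004,-0.001,0,0,0,0,0, 0.003,0,0,0,0,0,0, 0.003,0,0,0,0,0,0, 0.003,-0.001,0,0,0,0,0, 0.002,0,0,0,0,0,0]'
```

```text
time_s: 4.9
eef_pos: [510.6, -20.8, 50.3]
tcp_rot: [-3.141, 0.0, 3.034]
ft_force: [-1.2, -2.2, -0.7]
finger_gap: -0.1
grip_force: 0.9
time_s: 5.6
eef_pos: [533.5, -23.7, 50.3]
tcp_rot: [-3.142, 0.0, 3.034]
ft_force: [-1.2, -1.2, -0.5]
finger_gap: -0.2
grip_force: 0.8
```

```bash
python3 -m creep '[0.002,0,0,0,0,0,0, 0.002,0,0,0,0,0,0, 0.002,-0.001,0,0,0,0,0, 0.001,0,0,0,0,0,0, 0.001,0,0,0,0,0,0]'
python3 -m creep '[0.001,0,0,0,0,0,0, 0.001,0,0,0,0,0,0]'
python3 -m creep '[0.001,0,0,0,0,0,0, 0.001,0,0,0,0,0,0]'
```

```text
time_s: 6.1
eef_pos: [541.3, -24.7, 50.3]
tcp_rot: [-3.141, -0.0, 3.034]
ft_force: [-1.7, -0.8, -0.2]
finger_gap: -0.2
grip_force: 0.8
time_s: 6.3
eef_pos: [543.3, -24.7, 50.3]
tcp_rot: [-3.141, 0.0, 3.034]
ft_force: [-2.0, -0.7, 0.4]
finger_gap: -0.1
grip_force: 0.8
time_s: 6.5
eef_pos: [545.4, -24.7, 50.3]
tcp_rot: [-3.142, 0.0, 3.034]
ft_force: [-1.4, -0.8, 0.2]
finger_gap: 0.1
grip_force: 0.8
```

```bash
for i in 1 2 3; do :; done
python3 -m creep '[0.001,0,0,0,0,0,0, 0.001,0,0,0,0,0,0]' | grep -E 'eef|ft_'
python3 -m creep '[0.001,0,0,0,0,0,0]' | grep -E 'eef|ft_'
python3 -m creep '[0.001,0,0,0,0,0,0]' | grep -E 'eef|ft_'
```

```text
eef_pos: [546.5, -24.6, 50.2]
ft_force: [-9.9, -0.8, 7.2]
eef_pos: [546.5, -24.6, 50.1]
ft_force: [-15.7, -1.3, 9.9]
eef_pos: [546.6, -24.6, 50.0]
ft_force: [-21.6, -1.8, 16.0]
```

The force jumped at x=546.5, so the drawer is against its hard stop. I'll back off, rise and tilt the tool square to the panel.

```bash
python3 -m creep '[-0.01,0.001,0,0,0,0,0, -0.02,0.002,0,0,0,0,0, 0,0,0.04,0,0,0,0, 0,0,0.04,0,0,0,0, 0,0.003,0.04,0,0,0,0, 0,0.003,0,-0.82,-7.6,0,0, 0,0.002,0,-0.82,-7.6,0,0, 0.02,0,0,0,0,0,0, 0.02,0,0,0,0,0,0, 0,0,0,0,0,0,0, 0,0,0,0,0,0,0]'
python3 - <<'E'
from station import optics,arm
import cv2,numpy as np
from h import *
s=arm.get_state();print(s['eef_pos']);c=optics.camera('wrist');t=optics.camera('top');sc=optics.camera('scene')
cv2.imwrite('pics/m2.png',np.hstack([c['frame'][120:,130:380,::-1],cv2.resize(sc['frame'][140:330,180:360,::-1],(250,264)),cv2.resize(t['frame'][70:250,200:320,::-1],(176,264))]))
E
```

```text
time_s: 8.0
eef_pos: [559.3, -13.5, 170.2]
tcp_rot: [3.141, 0.267, 3.034]
ft_force: [-0.3, 0.0, 0.1]
finger_gap: 0.1
grip_force: 0.0
[559.28932439 -13.54341745 170.24615562]
```

View pics/m2.png

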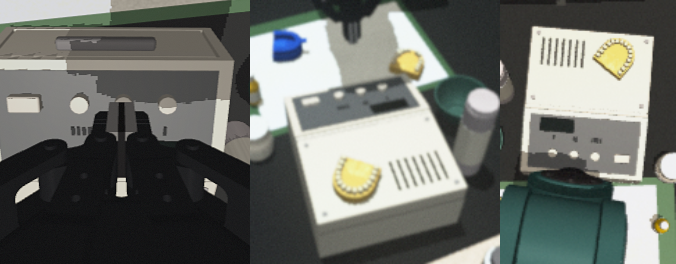

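The drawer is flush home in the wrist and scene views. Wrist image: stop key at full-frame (153,224), long (210,225), medium (252,223, partly behind the fingertips), short (298,225). Next I'll measure the keys from this view.

```bash
python3 - <<'E'
from station import optics,arm
import cv2,numpy as np
from h import *
s=arm.get_state();c=optics.camera('wrist');T=np.array(c['tool_from_camera']);K=c['K']
A=R.from_euler('xyz',s['tcp_rot']).as_matrix()
print('tool z',A[:,2])
def w(u,v,z):
    d=A@T[:3,:3]@np.array([(u-K[0,2])/K[0,0],-(v-K[1,2])/K[1,1],-1.]);e=np.array(s['eef_pos'])+A@T[:3,3];return e+d*(z-e[2])/d[2]
g=c['frame'].min(2)
for n,(a,b) in dict(long=(197,224),short=(284,311)).items():
    sub=g[212:238,a:b];m=(sub>sub.min()+0.55*(int(sub.max())-sub.min())).astype(np.uint8);k,l,st,ce=cv2.connectedComponentsWithStats(m)
    for i in range(1,k):
        if st[i][4]>40: u=ce[i]+[a,212];print(n,st[i],u,w(*u,101))
E
```

```text
tool z [ 0.26196006 -0.02817169 -0.96466745]
long [  3   5  19  18 248] [208.66532258 225.6733871 ] [600.85023143 -55.39125755 101.        ]
short [ 5 15 18  8 97] [296.86597938 230.28865979] [613.97753945  19.72011068 101.        ]
```

```bash
python3 -m creep '[0.02,-0.0015,0,0,0,0,0, 0.021,-0.0015,-0.01,0,0,0,0, 0,0,-0.02,0,0,0,0, 0,0,-0.01,0,0,0,0, 0,0,-0.01,0,0,0,0, 0,0,0,0,0,0,0, 0,0,0,0,0,0,0]'
python3 -m creep '[0.0013,0,-0.005,0,0,0,0, 0.0013,0,-0.005,0,0,0,0, 0.0008,0,-0.003,0,0,0,0, 0,0,0,0,0,0,0, 0,0,0,0,0,0,0]'
```

```text
time_s: 8.9
eef_pos: [600.2, -16.7, 120.7]
tcp_rot: [-3.142, 0.267, 3.034]
ft_force: [-0.5, 0.1, -0.2]
finger_gap: 0.1
grip_force: 0.0
time_s: 9.4
eef_pos: [603.7, -16.6, 107.2]
tcp_rot: [3.142, 0.267, 3.034]
ft_force: [0.7, 0.8, 0.6]
finger_gap: 0.1
grip_force: 0.0
```

```bash

python3 -m creep '[0.0005,0,-0.002,0,0,0,0, 0.0005,0,-0.002,0,0,0,0]'|grep -E 'eef|ft_'
python3 -m creep '[0.0005,0,-0.002,0,0,0,0, 0,0,0,0,0,0,0]'|grep -E 'eef|ft_'
python3 -m creep '[0.0003,0,-0.001,0,0,0,0, 0,0,0,0,0,0,0]'|grep -E 'eef|ft_'
python3 -m creep '[0.0003,0,-0.001,0,0,0,0, 0,0,0,0,0,0,0]'|grep -E 'eef|ft_'
```

```text
eef_pos: [604.8, -16.7, 103.3]
ft_force: [-0.3, -0.4, -0.1]
eef_pos: [605.1, -16.6, 100.9]
ft_force: [-1.1, 0.3, 0.5]
eef_pos: [605.5, -16.7, 100.2]
ft_force: [-0.3, 0.5, 1.1]
eef_pos: [605.8, -16.7, 99.3]
ft_force: [-0.3, -1.3, 2.6]
```

```bash

for k in 1; do python3 -m creep '[0.0003,0,-0.001,0,0,0,0, 0,0,0,0,0,0,0]'|grep -E 'eef|ft_'
python3 -m creep '[0.0003,0,-0.001,0,0,0,0, 0,0,0,0,0,0,0]'|grep -E 'eef|ft_'
python3 -m creep '[0.0002,0,-0.0007,0,0,0,0, 0,0,0,0,0,0,0]'|grep -E 'eef|ft_'; done
```

```text
eef_pos: [606.1, -16.7, 98.2]
ft_force: [-1.4, 0.3, 3.2]
eef_pos: [606.4, -16.7, 97.2]
ft_force: [-2.8, -1.4, 3.0]
eef_pos: [606.6, -16.7, 96.6]
ft_force: [-2.1, -2.3, 4.1]
```

```bash

python3 -m creep '[0.0002,0,-0.0007,0,0,0,0, 0,0,0,0,0,0,0, 0,0,0,0,0,0,0]'|grep -E 'eef|ft_'
python3 -m creep '[0.0001,0,-0.0005,0,0,0,0, 0,0,0,0,0,0,0, 0,0,0,0,0,0,0]'|grep -E 'eef|ft_'
```

```text
eef_pos: [606.7, -16.8, 96.0]
ft_force: [-4.4, -0.7, 5.5]
eef_pos: [606.8, -16.8, 95.8]
ft_force: [-7.3, -1.6, 13.1]
```

The force jumped, so the key is at its hard stop and fully in. I'll retreat along the normal.

```bash

python3 -m creep '[-0.0013,0,0.005,0,0,0,0, -0.0026,0,0.01,0,0,0,0, -0.005,0,0.02,0,0,0,0, -0.01,0,0.04,0,0,0,0, -0.04,0,0.03,0,0,0,0, -0.04,0,0.02,0,0,0,0, -0.04,0,0,0,0,0,0, -0.04,0,0,0,0,0,0, 0,0,0,0,0,0,0, 0,0,0,0,0,0,0]'
python3 - <<'E'
from station import optics
import cv2,numpy as np
c=optics.camera('wrist');t=optics.camera('scene')
cv2.imwrite('pics/m3.png',np.hstack([c['frame'][:,:,::-1],cv2.resize(t['frame'][140:330,180:360,::-1],(280,384))]))
E
```

```text
time_s: 12.4
eef_pos: [427.8, -16.7, 221.3]
tcp_rot: [-3.142, 0.269, 3.034]
ft_force: [0.8, -0.4, 0.6]
finger_gap: 0.1
grip_force: 0.0
```

View pics/m3.png

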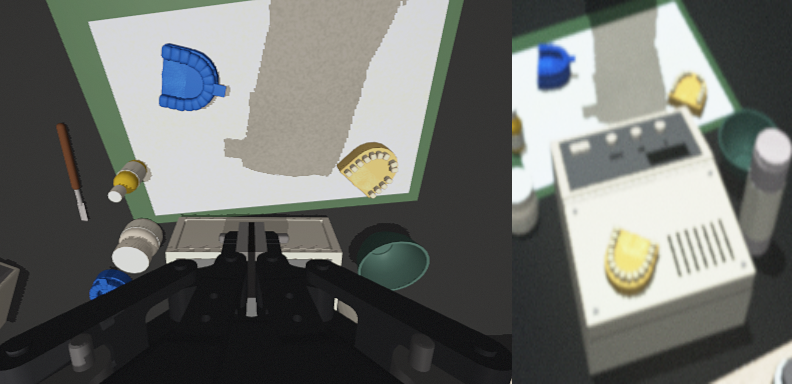

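The drawer is flush (front at rows 218–255 in the wrist view), all keys are up, the bystanders are in place and the hand is clear. I'm handing in.

```bash
python3 -c "
from station import ticket
print(ticket.finish_job())"
```

```text
the job is handed in; nothing more can be done
None
```

I pushed the drawer home to its hard stop, pressed the medium key fully in at about 15 N, withdrew the hand and handed the job in at about 12.5 s; the judge returned no verdict.

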